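# Tea from the hinged pantry box

### The arm

A 6-joint arm with a two-finger parallel gripper is mounted at the origin on a cart in front of the work surface, level with it; the furniture and walls round the work are solid. World frame = base frame: x ahead of the robot, y to its left, z up, the work surface at z = 0. Lengths are in m, angles in rad, forces in N, time in s.
With the tool pointing down it reaches from about 0.35 to 0.85 m from the base axis. Payload 8.1 kg.
Tool frame: the origin (TCP) lies at the very end of the fingers, on their centre line; the grasp point (between the pads) lies 19 mm behind it; z points along the fingers, y is the line along which they close (so a half turn about z gives the same grasp; the last joint's range is limited). The gripper opens to 93 mm and grips with 3 to 60 N. Pads are 15 mm wide; open, the fingers measure 128 mm over their backs; the gripper's body (75 mm by 188 mm) begins 65 mm behind the grasp point.
Start: joints at [-1.34, 0.13, 1.488, -0, 1.523, -0.085], TCP at [0.186, -0.57, 0.193] pointing down, gripper open.
Joint ranges: [-2.96, 2.96], [-0.89, 2.26], [0.02, 2.5], [-1.34, 4.48], [0, 2.73], [-2.66, 2.66]. Speed limits (rad/s): [2.39, 2.39, 2.79, 3.14, 3.14, 3.14].

### API

Orientations are given as a rotation vector (axis times angle).
In Python, from plant import robot gives the robot as it stands. The module is installed in compiled form; this text tells all that it offers.
- The arm moves only by the tool play_rows, never from a script. Its argument "increments" is text: rows parted by semicolons, each of 5 numbers parted by spaces: the shift along the tool's x, y, z in mm, then the turn about the tool's z in degrees, then the closure, from -1 (fully open) to 1 (shut). In form: dx dy dz yaw claw; .... A call has 1 to 20 rows; each row is the pose to reach, as a shift and turn from the pose commanded when the call began, along the tool's axes at that moment; what a row does not reach only later rows make up. A row lasts 1/10 s, in which the tool goes at most 50 mm and 8.59 degrees, less where a joint would pass 70% of its speed; a pose out of reach is approached as far as the arm can. A call with a gripper value outside its range is refused whole. The fingers move at their own pace and stop on an object; "force" is the grip in N (left out, the last holds). Time passes only in rows, so rows that repeat a pose let the fingers close. It gives the time, the measured TCP pose, the force, the opening and the grip force at its end, in the units of the state.
- robot.read_state(): the state, without advancing time (a new reading comes with each control period).
- robot.read_camera(name): name is "side" or "top" or "wrist"; returns the picture (384x512x3 uint8, blue, green, red); there is no depth.
- robot.calibration(name): a dict with "vertical_fov" (degrees; the focal length in pixels is half the picture's height over the tangent of half this angle, whatever the lens; pixels are square), "cx", "cy" (the principal point, pixels), "D" ([k1, k2, p1, p2, k3] as OpenCV has them; the pictures are not rectified), "rvec" (rotation vector, rad) and "tvec" (3), from world to camera coordinates, as OpenCV has them. Camera axes: x right, y down, z forward; pixel columns grow to the right and rows downward; lengths in m; the calibration is good to about 2 mm. A picture is of the moment at which its call begins: read the wrist's pose just before it. calibration takes no time and is no camera call; for the wrist camera it gives the pose at the moment of the call.
- robot.close_job(): hands the job in; it is judged then, once.
Trained networks look in the newest picture that a camera, given by its name, has taken for a name from the list of things; names that differ only in an ending like _2 or _b are one class to them, and where a whole thing is asked for, a point or a joint stands for the part that bears it (a point fixed in the world has none). Each returns a list of dicts, best first, with "conf" (0 to 1); they miss things now and then, are a little off and sometimes report something else, mostly with a low value. They report only what shows in the picture. A call takes as long as a camera call. They do not tell look-alikes from the thing itself.
- robot.recognise(camera, query): "centre" ([x, y, z] in m, in world coordinates, good to about 4 mm: the middle of the surface that is visible of it).
- robot.regions_of(camera, query): "pixels" (384x512 bool, what is visible of it).
- robot.landmark_of(camera, query): "centre" ([x, y, z] in m, in world coordinates, good to about 4 mm: a listed point, or the origin of a listed thing).
The state is a dict: "t": time; "q": joint angles; "dq": joint speeds; "joint_torque": joint torques, N m; "tool_pos": TCP position; "orientation": TCP orientation; "force": force on the tool from outside, world axes, zero at the start; "wrist_torque": the same for the moment, N m; "opening": finger opening in m; "gripper_force": force on a finger pad.
Only numpy, scipy, OpenCV 4.12 (cv2) and the standard library are available. Lean on these libraries where they do the work, as an engineer would, in place of code of your own. Each camera call takes 0.05 s, during which the arm holds its last target. There are 200 camera calls.

### The job

Open the wooden pantry box on the draining board: swing its lid right over, past its balance point, so that it stays open by itself. Then lift out the tea carton and stand it upright in the middle of the round wooden board, leaving the lid open.

Things in the scene. Friction and masses are not known exactly. Their poses are not given: they have to be found in the camera images.
- lid (a joint): Lid hinge, rad: 0 shut, grows as the front edge swings up and away from the robot; let go below 1.5 (balance) it falls shut, above 1.55 it tips over to its stop at 2.1 and stays. No spring; about 1.5 N lifts the grip. Lid wood, 142 x 300 x 10 mm. Box fixed on the draining board, 136 mm deep, 296 wide (along the hinge), walls 8 mm, rim 5 mm below lid_grip at shut, inner floor 58 mm below the rim.
- lid_grip (a point): Middle of the lid's grip: dark wooden cross-pin, 18 mm thick, 26 mm long along y between flat ends, standing 28 mm out from the middle of the lid's front edge; pinched by its ends from above it turns between the fingers as the lid swings. Lid's frame: y along the hinge line, which lies 170 mm along +x and 5 mm along -z from here; at shut x points to the back of the box, z up.
- carton_centre (a point): Centre (half-way up) of the rigid tea carton, white and blue with oranges: 32 mm along x, 80 along y, 52 high along z (up when upright), about 60 g. Stands in the left or right half of the shut box, its x within 4 degrees of the hinge line, 45 mm free on both 80 mm sides down to the floor. The other half holds a flat sardine tin (60 x 100 x 26 mm), not wanted.
- board_top (a point): Centre of the upper face of the round light wooden board, 140 mm in diameter, 12 mm thick, fixed flat on the worktop left of the sink; z is up. A wall cupboard hangs behind it, 0.49 m above the worktop, its front (with a handle) from x = 0.64 m on and left of y = 0.14 m: bring the carton there in front of it.
There are look-alikes about, which are no part of the job. There is more than one size of the part that bears board_top; the job needs the larger.

How it is judged:
On the way, in this order (a step that is already met when the one before it is completed fails the run):
1. the lid is open past its balance point (hinge above 1.7 rad) (value of joint lid above 1.7 rad), for 0.3 s.
2. the carton is lifted clear of the box (its centre above 0.10 m) with the lid open (height (world z) of carton_centre above 0.1 m and value of joint lid above 1.7 rad), for 0.1 s.
At the end, for the whole second after the job is handed in: The lid stays open (hinge above 1.7 rad) and the tea carton stands released on the round board, upright within 10 degrees (its own z up), its centre within 30 mm of the board's middle (value of joint lid above 1.7 rad and horizontal distance between carton_centre and board_top below 0.03 m and z of carton_centre in the frame of board_top between 0.02 and 0.032 m and angle between carton_centre's own z axis and vertical below 0.17 rad); the robot touches nothing.
It also fails if it takes over 64 s, if anything falls off the work surface, if the arm or the gripper's body presses on something with over 40 N, if the wrist force passes 120 N, or if a joint passes its speed limit or range.

## Working session

There is one attempt and no reset: what is moved stays moved. The work goes in short steps, Python scripts to look and compute and a tool call to move; the robot and the scene stay as the last step left them, time stands still between calls to the robot, and variables do not carry over. Pictures are saved under pics/ and viewed, at most 10 in all, crops included, and the job is handed in when it is done.

Besides the shell and the picture viewer there is one more tool, called after "Request:" by a JSON object that holds its "method" and its "body". play_rows: Moves the arm, as the interface text tells. Its arguments: {"type":"object","properties":{"increments":{"type":"string"},"force":{"type":"number"}},"required":["increments"]}

```bash
mkdir -p pics
python3 - <<'E'
from plant import robot
import cv2,numpy as np
s=robot.read_state();print(s['t'],s['tool_pos'],s['orientation'])
ims=[]
for c in('top','side'):
    im=robot.read_camera(c);cv2.imwrite(f'pics/{c}0.png',im)
    for q in('lid_grip','board_top','lid'):
        for r in robot.landmark_of(c,q)[:4]:
            print(c,q,np.round(r['centre'],3),round(r['conf'],2))
    k=robot.calibration(c);print({a:np.round(b,3).tolist() for a,b in k.items()})
E
```

```text
0.0 [ 0.18620262 -0.56972844  0.19217642] [-3.10070511e+00 -4.93649261e-01  2.12268313e-04]
top lid_grip [ 0.49  -0.087  0.082] 0.91
top board_top [0.503 0.31  0.014] 0.65
top board_top [0.486 0.491 0.012] 0.57Traceback (most recent call last):
  File "<stdin>", line 8, in <module>
ValueError: it knows: board_top, carton_centre, lid_grip
```

Run:
```python
from plant import robot
import cv2,numpy as np
for c in('top','side'):
    im=robot.read_camera(c);cv2.imwrite(f'pics/{c}0.png',im)
    for q in('lid_grip','board_top'):
        for r in robot.landmark_of(c,q)[:4]:
            print(c,q,np.round(r['centre'],3),round(r['conf'],2))
        for r in robot.regions_of(c,q)[:4]:
            p=np.argwhere(r['pixels']);print('  reg',q,p.mean(0).round(),p.min(0),p.max(0),r['conf'])
    k=robot.calibration(c);print({a:np.round(b,3).tolist() for a,b in k.items()})
```

```text
top lid_grip [ 0.49  -0.087  0.083] 0.97
  reg lid_grip [200. 342.] [170 284] [240 402] 0.59
top board_top [0.486 0.49  0.011] 0.76
top board_top [0.506 0.306 0.012] 0.64
  reg board_top [234. 196.] [209 171] [260 221] 0.86
  reg board_top [242. 128.] [224 110] [260 146] 0.59
  reg board_top [200. 342.] [170 285] [240 402] 0.28
{'vertical_fov': 53.824, 'cx': 255.275, 'cy': 193.322, 'D': [-0.002, 0.0, 0.0, 0.0, 0.0], 'rvec': [2.119, -2.149, 0.217], 'tvec': [0.151, 0.608, 0.95]}
side lid_grip [ 0.488 -0.084  0.08 ] 0.83
  reg lid_grip [162. 271.] [139 240] [184 305] 0.59
side board_top [0.508 0.304 0.013] 0.97
side board_top [0.488 0.489 0.004] 0.69
  reg board_top [310. 276.] [294 254] [327 298] 0.75
  reg board_top [257. 279.] [238 250] [275 307] 0.59
{'vertical_fov': 44.912, 'cx': 255.059, 'cy': 188.029, 'D': [0.04, 0.0, 0.0, 0.0, 0.0], 'rvec': [0.244, -2.607, 1.558], 'tvec': [0.611, 0.069, 1.309]}
```

View pics/top0.png

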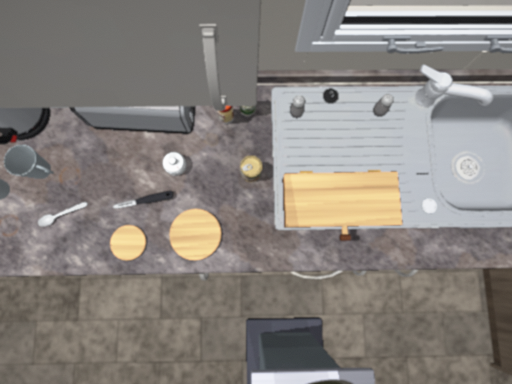

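View pics/side0.png

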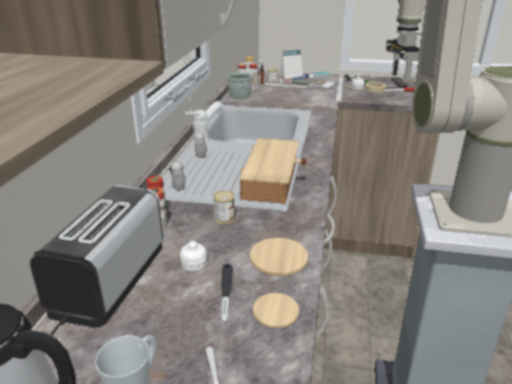

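The top view shows:
- the box (lid, px 285–402 × 170–230), with its grip at (347,232)
- two round boards: the larger at (195,234), the smaller look-alike at (128,242); I choose the larger, about (0.507, 0.305)
- a round tin at (251,167), which is not a board

The carton is still hidden in the box.

```bash
cat > h.py <<'E'
from plant import robot
import cv2,numpy as np
from scipy.spatial.transform import Rotation as R
def cam(c):
    k=robot.calibration(c);f=192/np.tan(np.radians(k['vertical_fov']/2))
    return np.array([[f,0,k['cx']],[0,f,k['cy']],[0,0,1.]]),np.array(k['D']),np.array(k['rvec'],float),np.array(k['tvec'],float)
def onplane(c,px,z,C=None):
    K,D,rv,tv=C or cam(c);M=cv2.Rodrigues(rv)[0]
    u=cv2.undistortPoints(np.array(px,float).reshape(-1,1,2),K,D).reshape(-1,2)
    d=np.c_[u,np.ones(len(u))]@M;o=-M.T@tv.ravel()
    return o+d*((z-o[2])/d[:,2])[:,None]
def go(p,yaw):
    "tool-frame shift (mm) and turn (deg) to TCP p, tool x at world yaw deg"
    s=robot.read_state();r=R.from_rotvec(s['orientation']);x=r.apply([1,0,0])
    now=np.degrees(np.arctan2(x[1],x[0]))
    return np.round(r.inv().apply(np.array(p)-s['tool_pos'])*1000,1),round((now-yaw+90)%180-90,1),round(now,1)
E
python3 - <<'E'
from h import *
def rect(px,z):
    p=onplane('top',px[:,::-1],z);return cv2.minAreaRect((p[:,:2]*1000).astype(np.float32))
im=robot.read_camera('top');cv2.imwrite('pics/crop1.png',cv2.resize(im[150:270,90:420],None,fx=2.4,fy=2.4,interpolation=cv2.INTER_CUBIC))
for q,z in(('lid_grip',.087),('board_top',.012)):
  for r in robot.regions_of('top',q)[:2]:
    print(q,rect(np.argwhere(r['pixels']),z),r['conf'])
print(go([.48,-.087,.2],0))
E
```

```text
lid_grip ((571.6929931640625, -82.2744140625), (180.60496520996094, 301.0563049316406), 0.20333105325698853) 0.8
board_top ((488.0550231933594, 484.3667907714844), (93.92411041259766, 93.70523834228516), 2.1026837825775146) 0.92
board_top ((507.2899169921875, 304.89813232421875), (138.18748474121094, 132.300048828125), 89.25267791748047) 0.85
(array([ 429.2, -368.2,   -6.7]), np.float64(18.1), np.float64(18.1))
```

View pics/crop1.png

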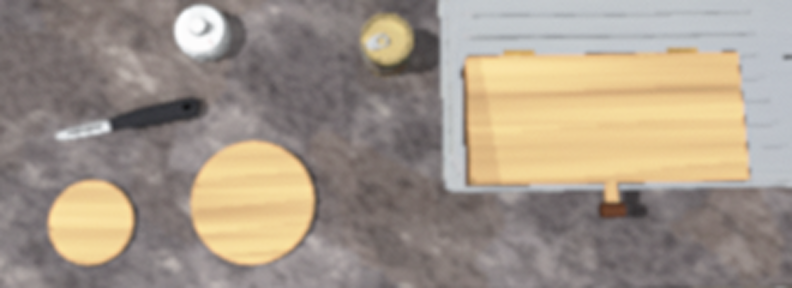

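The close crop confirms the larger board (measured about 138 mm across) and the lid's dark cross-pin at crop (613,210).

Request:
{"method": "play_rows", "body": {"increments": "430 -368 -10 18 -1;430 -368 -10 18 -1;430 -368 -10 18 -1;430 -368 -10 18 -1;430 -368 -10 18 -1;430 -368 -10 18 -1;430 -368 -10 18 -1;430 -368 -10 18 -1;430 -368 -10 18 -1;430 -368 -10 18 -1;430 -368 -10 18 -1;430 -368 -10 18 -1;430 -368 -10 18 -1;430 -368 -10 18 -1;430 -368 -10 18 -1;430 -368 -10 18 -1"}}

```text
t: 2.4
tool_pos: [0.4804, -0.0881, 0.2033]
orientation: [3.141, -0.0, -0.0]
force: [-0.2, -0.9, 0.6]
opening: 0.0929
gripper_force: 0.0
```

Run:
```python
from h import *
s=robot.read_state();print(s['t'],s['tool_pos'],s['dq'].__abs__().max() if hasattr(s['dq'],'max') else s['dq'])
C=cam('wrist');im=robot.read_camera('wrist');cv2.imwrite('pics/w1.png',im)
for q in('lid_grip',):
  for r in robot.landmark_of('wrist',q)[:3]: print(q,np.round(r['centre'],4),r['conf'])
for r in robot.landmark_of('top','lid_grip')[:3]: print(np.round(r['centre'],4),r['conf'])
print(go([.49,-.087,.2],0))
# box yaw from top crop corners
c=lambda x,y:(x/2.4+90,y/2.4+150)
print(onplane('top',[c(468,185),c(748,180),c(466,56),c(738,52)],.087),onplane('top',[c(613,210)],.09))
```

```text
2.4 [ 0.48036515 -0.08813129  0.20326242] 0.002429474573488532
[ 0.4907 -0.0885  0.0827] 0.66
(array([ 9.4, -0.8,  3.3]), np.float64(0.0), np.float64(0.0))
[[ 0.5162203   0.06894069  0.087     ]
 [ 0.51736318 -0.22887687  0.087     ]
 [ 0.65588074  0.06692317  0.087     ]
 [ 0.65702603 -0.23001723  0.087     ]] [[ 0.48759067 -0.08226814  0.09      ]]
```

View pics/w1.png

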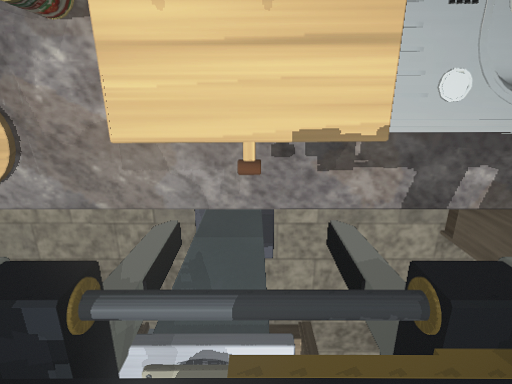

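The wrist view shows the pin at (249,166), square to the tool, with the lid's front edge just behind it.

Run:
```python
from h import *
print(onplane('wrist',[(249,161),(249,166),(239,166),(261,166),(110,143),(390,139)],.09)[:,:2].round(4))
```

```text
[[ 0.4968 -0.0834]
 [ 0.4913 -0.0834]
 [ 0.4913 -0.0725]
 [ 0.4913 -0.0964]
 [ 0.5162  0.0636]
 [ 0.5204 -0.2323]]
```

Request:
{"method": "play_rows", "body": {"increments": "10 -4 50 0 -1;10 -4 90 0 -1;10 -4 120 0 -1;10 -4 139 0 -1;10 -4 139 0 -1;10 -4 139 0 1;10 -4 139 0 1;10 -4 139 0 1;10 -4 139 0 1;10 -4 139 0 1;10 -4 139 0 1", "force": 12}}

```text
t: 3.65
tool_pos: [0.491, -0.083, 0.0646]
orientation: [3.141, 0.003, 0.001]
force: [0.1, 0.2, 0.1]
opening: 0.0497
gripper_force: 0.0
```

Request:
{"method": "play_rows", "body": {"increments": "0 0 0 0 1;0 0 0 0 1;0 0 0 0 1;0 0 0 0 1;0 0 0 0 1;0 0 0 0 1;0 0 0 0 1;0 0 0 0 1"}}

```text
t: 4.45
tool_pos: [0.4912, -0.0831, 0.0647]
orientation: [3.141, 0.003, 0.001]
force: [-0.5, -0.3, 5.8]
opening: 0.0006
gripper_force: 2.7
```

Run:
```python
from h import *
s=robot.read_state();print(s['tool_pos'],s['force'],s['opening'],s['gripper_force'])
im=robot.read_camera('wrist');a=robot.read_camera('side')
b=cv2.resize(a[120:220,225:345],(480,400),interpolation=cv2.INTER_CUBIC)
cv2.imwrite('pics/w2.png',np.hstack([cv2.resize(im[100:384,130:400],(320,337)),b[:337]]))
for c in('wrist','side'):
  for r in robot.landmark_of(c,'lid_grip')[:3]: print(c,np.round(r['centre'],4),r['conf'])
```

```text
[ 0.49124627 -0.08309501  0.06469028] [-0.52619518 -0.25518963  5.84393501] 0.0005579499627352273 2.6707101333886385
wrist [ 0.4871 -0.0835  0.08  ] 0.67
side [ 0.4901 -0.0818  0.078 ] 0.57
```

View pics/w2.png

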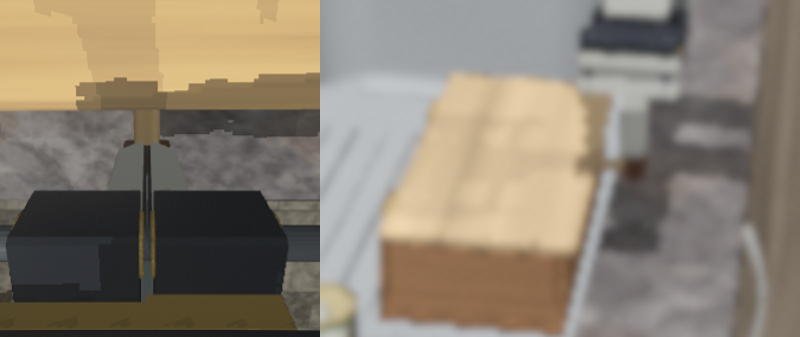

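Run:
```python
from h import *
for c,o,k in(('side',(225,120),4),('wrist',(130,100),320/270)):
    K,D,r,t=cam(c)
    P=np.array([[.491,-.083,z] for z in(.055,.065,.082,.1)]+[[.49,-.07,.082],[.49,-.096,.082],[.52,-.083,.082]])
    p=cv2.projectPoints(P,r,t,K,D)[0][:,0]
    print(c,((p-o)*k).round().tolist(), -cv2.Rodrigues(r)[0].T@t)
s=robot.read_state();print(s['tool_pos'],s['force'],s['joint_torque'])
```

```text
side [[307.0, 192.0], [308.0, 181.0], [309.0, 161.0], [310.0, 139.0], [309.0, 168.0], [312.0, 154.0], [271.0, 158.0]] [0.39421795 1.21441547 0.6804426 ]
wrist [[145.0, 133.0], [145.0, 139.0], [145.0, 151.0], [145.0, 167.0], [122.0, 153.0], [169.0, 153.0], [145.0, 102.0]] [ 0.57438788 -0.08339786  0.25623758]
[ 0.49123355 -0.08309884  0.06466998] [0.19725369 0.06967548 5.71062519] [-1.51201271e-03 -4.09002972e+01 -4.30906713e+01  3.16216482e-02
 -3.27852066e-02 -3.74179863e-04]
```

Request:
{"method": "play_rows", "body": {"increments": "0 0 0 0 -0.2;0 0 0 0 -0.2;0 0 0 0 -0.2;0 0 0 0 -0.2;0 0 0 0 -0.2;0 0 0 0 -0.2;0 0 0 0 -0.2;0 0 0 0 -0.2"}}

```text
t: 5.45
tool_pos: [0.4906, -0.0829, 0.0639]
orientation: [-3.141, -0.003, 0.001]
force: [0.2, -0.4, -0.5]
opening: 0.0547
gripper_force: 0.0
```

Run:
```python
from h import *
s=robot.read_state();print(s['t'],s['tool_pos'],s['force'],s['opening'],s['gripper_force'])
im=robot.read_camera('wrist');a=robot.read_camera('side')
b=cv2.resize(a[130:190,265:325],(400,400),interpolation=cv2.INTER_CUBIC)
cv2.imwrite('pics/w3.png',np.hstack([cv2.resize(im[120:320,150:350],(400,400)),b]))
```

```text
5.45 [ 0.49055056 -0.08289587  0.06394129] [ 0.15419802 -0.3707931  -0.53391968] 0.05467564897821643 0.0
```

View pics/w3.png

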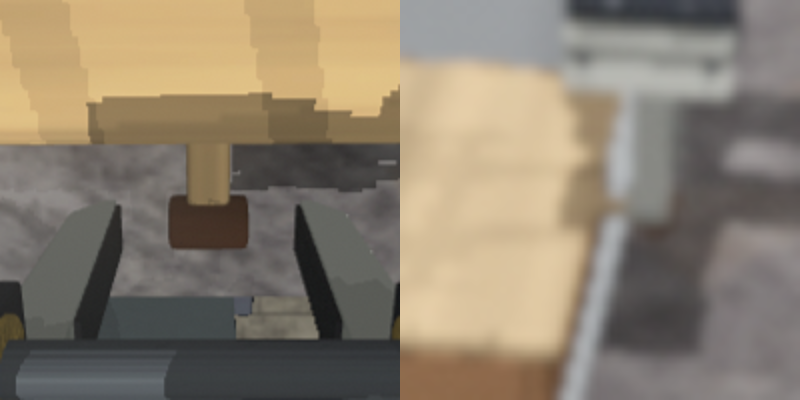

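Open, the fingers straddle the pin in y. But their ends (wrist crop row about 205, side crop row about 220) are level with the pin's top, so the real tips sit about 20 mm above the reported TCP. That explains the empty grip, so I go 20 mm lower.

Request:
{"method": "play_rows", "body": {"increments": "0 0 10 0 -0.2;0 0 20 0 -0.2;0 0 20 0 1;0 0 20 0 1;0 0 20 0 1;0 0 20 0 1;0 0 20 0 1;0 0 20 0 1;0 0 20 0 1;0 0 20 0 1", "force": 12}}

```text
t: 6.55
tool_pos: [0.4911, -0.083, 0.0446]
orientation: [3.142, 0.003, 0.001]
force: [-0.4, 1.3, 2.7]
opening: 0.0256
gripper_force: 12.0
```

Request:
{"method": "play_rows", "body": {"increments": "0.6 0 -10 0 1;2.7 0 -25.3 0 1;6.5 0 -41.9 0 1;12 0 -58 0 1;19.1 0 -73.4 0 1;27.7 0 -88.1 0 1;37.7 0 -101.9 0 1;49 0 -114.5 0 1;49 0 -114.5 0 1", "force": 12}}

```text
t: 7.45
tool_pos: [0.5412, -0.0827, 0.1609]
orientation: [-3.142, -0.003, -0.003]
force: [-3.9, 1.7, 4.0]
opening: 0.026
gripper_force: 12.0
```

Request:
{"method": "play_rows", "body": {"increments": "12.6 0 -11.5 0 1;26.2 0 -21.7 0 1;40.8 0 -30.5 0 1;56.1 0 -37.7 0 1;72.1 0 -43.4 0 1;88.7 0 -47.5 0 1;105.5 0 -49.9 0 1;122.5 0 -50.6 0 1;139.4 0 -49.6 0 1;156.2 0 -46.9 0 1;164.5 0 -44.9 0 1;164.5 0 -44.9 0 1;164.5 0 -44.9 0 1"}}

```text
t: 8.75
tool_pos: [0.704, -0.0817, 0.2032]
orientation: [-3.14, -0.004, 0.001]
force: [0.9, 5.2, 0.5]
opening: 0.0259
gripper_force: 12.0
```

Request:
{"method": "play_rows", "body": {"increments": "0 0 0 0 -0.2;0 0 0 0 -0.2;0 0 0 0 -0.2;0 0 0 0 -0.2;0 0 0 0 -0.2;0 0 0 0 -0.2;0 0 -40 0 -0.2;0 0 -80 0 -0.2;-40 0 -100 0 -1;-90 0 -100 0 -1;-130 0 -100 0 -1;-170 0 -100 0 -1;-200 0 -100 0 -1;-200 0 -100 0 -1;-200 0 -100 0 -1"}}

```text
t: 10.25
tool_pos: [0.5045, -0.0831, 0.3043]
orientation: [3.141, 0.002, 0.003]
force: [0.0, 0.4, -0.4]
opening: 0.0931
gripper_force: 0.0
```

Run:
```python
from h import *
s=robot.read_state();print(s['t'],s['tool_pos'],s['force'],s['opening'])
ims=[]
for c in('wrist','top','side'):
  ims.append(robot.read_camera(c))
  for q in('carton_centre','lid_grip'):
    for r in robot.landmark_of(c,q)[:3]: print(c,q,np.round(r['centre'],4),r['conf'])
np.save('w.npy',ims[0]);cv2.imwrite('pics/w4.png',np.hstack([cv2.resize(ims[0],(512,384)),cv2.resize(ims[1][100:260,270:410],(280,320))[:,:].copy() if 0 else cv2.resize(ims[1][90:260,280:408],(288,384))]))
```

```text
10.25 [ 0.50445273 -0.08306379  0.30433837] [ 0.03178449  0.4220818  -0.42369033] 0.09307152616984261
wrist carton_centre [ 0.5865 -0.1511  0.0477] 0.78
top carton_centre [ 0.5919 -0.1493  0.0451] 0.5
top lid_grip [ 0.7515 -0.0864  0.2233] 0.89
side carton_centre [ 0.59   -0.1506  0.0453] 0.73
side lid_grip [ 0.7467 -0.0837  0.2205] 0.59
```

View pics/w4.png

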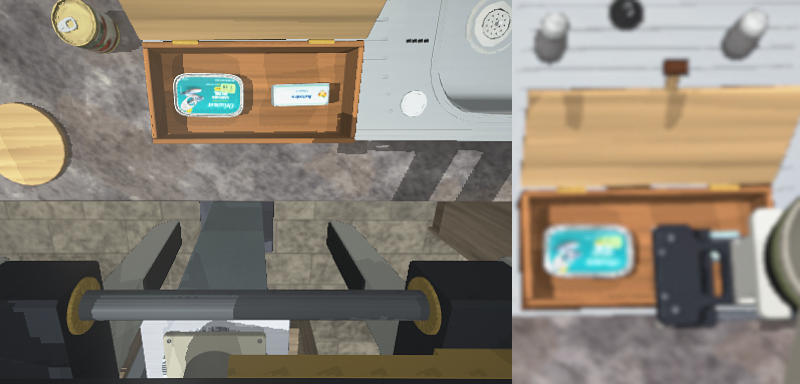

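Run:
```python
from h import *
im=np.load('w.npy');s=robot.read_state();print(np.round(s['q'],3))
sub=im[75:115,262:340]
hsv=cv2.cvtColor(sub,cv2.COLOR_BGR2HSV)
m=((hsv[...,1]<90)&(hsv[...,2]>150)).astype(np.uint8)
m=cv2.morphologyEx(m,cv2.MORPH_CLOSE,np.ones((7,7)))
n,l,st,_=cv2.connectedComponentsWithStats(m);i=1+st[1:,4].argmax();print(st[i])
p=np.argwhere(l==i)[:,::-1]+[262,75]
w=onplane('wrist',p,.071)[:,:2]*1000
print(cv2.minAreaRect(w.astype(np.float32)))
print(go([.589,-.150,.15],90),go([.589,-.150,.15],-90))
K,D,r,t=cam('wrist')
```

```text
[-0.263 -0.129  1.549 -0.     1.722  1.306]
[   9    8   58   24 1290]
((589.68798828125, -147.99948120117188), (29.98838996887207, 80.53093719482422), 1.7100210189819336)
(array([ 84.4,  67.3, 153.2]), np.float64(-89.9), np.float64(0.1)) (array([ 84.4,  67.3, 153.2]), np.float64(-89.9), np.float64(0.1))
```

Lid is open at its stop (about 2.1 rad), with the grip seen at (0.749, −0.085, 0.222). The carton, white and blue, is in the right half at wrist px (300,95); the teal sardine tin is at (208,95) and stays. The carton's top measures 30 × 80 mm, which matches.

Request:
{"method": "play_rows", "body": {"increments": "40 30 0 -8 -0.3;85 66 0 -16 -0.3;85 66 0 -24 -0.3;85 66 0 -32 -0.3;85 66 0 -40 -0.3;85 66 20 -48 -0.3;85 66 50 -56 -0.3;85 66 80 -64 -0.3;85 66 110 -72 -0.3;85 66 140 -80 -0.3;85 66 160 -88 -0.3;85 66 170 -91.6 -0.3;85 66 170 -91.6 -0.3;85 66 170 -91.6 -0.3"}}

```text
t: 12.1
tool_pos: [0.5896, -0.1488, 0.1338]
orientation: [-2.191, -2.252, 0.0]
force: [0.0, 0.3, 0.6]
opening: 0.0607
gripper_force: 0.0
```

Run:
```python
from h import *
s=robot.read_state();print(s['t'],s['tool_pos'],s['opening'],np.round(s['q'],2))
im=robot.read_camera('wrist');cv2.imwrite('pics/w5.png',im)
for r in robot.landmark_of('wrist','carton_centre')[:3]: print(np.round(r['centre'],4),r['conf'])
print(go([.5895,-.149,.032],91.7))
```

```text
12.1 [ 0.58956566 -0.14880193  0.13383993] 0.06072897133050225 [-0.33  0.19  1.54  0.    1.42 -0.36]
[ 0.586  -0.1491  0.0465] 0.82
(array([  0.2,  -0.9, 102.9]), np.float64(-0.1), np.float64(91.6))
```

View pics/w5.png

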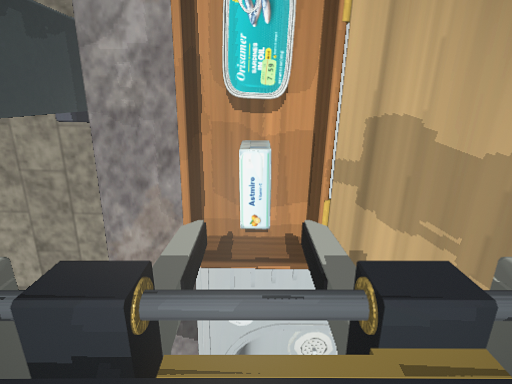

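The carton (255,187) lies centred between the fingers (about 205 and 305) and clear of the walls; I go down.

Request:
{"method": "play_rows", "body": {"increments": "0 -1 30 0 -0.3;0 -1 60 0 -0.3;0 -1 80 0 -0.3;0 -1 90 0 -0.3;0 -1 97 0 -0.3;0 -1 102 0 -0.3;0 -1 102 0 -0.3"}}

```text
t: 12.9
tool_pos: [0.5888, -0.149, 0.0321]
orientation: [2.188, 2.253, 0.0]
force: [-0.5, -1.0, -0.3]
opening: 0.0605
gripper_force: 0.0
```

No contact. Now I close.

Request:
{"method": "play_rows", "body": {"increments": "0 0 0 0 0.6;0 0 0 0 0.6;0 0 0 0 0.6;0 0 0 0 0.6;0 0 0 0 0.6;0 0 0 0 0.6;0 0 0 0 0.6;0 0 0 0 0.6", "force": 15}}

```text
t: 13.7
tool_pos: [0.5887, -0.1489, 0.032]
orientation: [2.188, 2.254, 0.001]
force: [0.5, 0.2, 3.3]
opening: 0.0323
gripper_force: 14.9
```

Request:
{"method": "play_rows", "body": {"increments": "0 0 -5 0 0.6;0 0 -15 0 0.6;0 0 -35 0 0.6;0 0 -65 0 0.6;0 0 -95 0 0.6;0 0 -120 0 0.6;0 0 -130 0 0.6;0 0 -130 0 0.6"}}

```text
t: 14.5
tool_pos: [0.5896, -0.1492, 0.1638]
orientation: [2.186, 2.252, 0.002]
force: [-0.6, -0.1, -1.2]
opening: 0.0321
gripper_force: 14.9
```

Run:
```python
from h import *
s=robot.read_state();print(s['t'],s['tool_pos'],s['opening'],s['gripper_force'],s['force'])
for c in('wrist','side','top'):
  robot.read_camera(c)
  for q in('carton_centre','lid_grip','board_top'):
    for r in robot.landmark_of(c,q)[:2]: print(c,q,np.round(r['centre'],4),r['conf'])
print(go([.507,.305,.162],91.7))
```

```text
14.5 [ 0.58955985 -0.14921934  0.1638284 ] 0.03207298028118469 14.882605522871017 [-0.58911786 -0.07824235 -1.20296993]
wrist carton_centre [ 0.5866 -0.1509  0.181 ] 0.86
side carton_centre [ 0.5866 -0.1507  0.1724] 0.7
side lid_grip [ 0.7465 -0.0826  0.218 ] 0.69
side board_top [0.5107 0.3025 0.012 ] 0.98
side board_top [0.4904 0.49   0.0047] 0.78
top carton_centre [ 0.5871 -0.1512  0.1761] 0.87
top lid_grip [ 0.7501 -0.0849  0.2196] 0.95
top board_top [0.4855 0.4886 0.0116] 0.69
top board_top [0.5045 0.3077 0.0103] 0.64
(array([456. , -67.9,  -0.5]), np.float64(-0.0), np.float64(91.7))
```

Request:
{"method": "play_rows", "body": {"increments": "20 -3 0 0 0.6;55 -8 0 0 0.6;95 -14 0 0 0.6;135 -20 0 0 0.6;175 -26 0 0 0.6;215 -32 0 0 0.6;255 -38 0 0 0.6;295 -44 0 0 0.6;335 -50 0 0 0.6;375 -56 0 0 0.6;410 -61 0 0 0.6;440 -66 0 0 0.6;457 -68 0 0 0.6;457 -68 0 0 0.6;457 -68 0 0 0.6"}}

```text
t: 16.6
tool_pos: [0.5068, 0.3056, 0.1615]
orientation: [2.187, 2.255, -0.001]
force: [0.8, -1.2, -1.3]
opening: 0.0324
gripper_force: 14.9
```

Run:
```python
from h import *
s=robot.read_state();print(s['t'],s['tool_pos'],s['opening'],s['orientation'],s['force'])
for c in('wrist','side'):
  robot.read_camera(c)
  for q in('carton_centre','board_top'):
    for r in robot.landmark_of(c,q)[:2]: print(c,q,np.round(r['centre'],4),r['conf'])
print(go([.507,.307,.026],91.7))
```

```text
16.6 [0.50679402 0.30563838 0.16152442] 0.03241959088156574 [ 2.18728045e+00  2.25453698e+00 -8.80113887e-04] [ 0.82000328 -1.15894631 -1.32825731]
wrist carton_centre [0.5058 0.3065 0.1749] 0.92
wrist board_top [0.5064 0.3067 0.011 ] 0.88
side carton_centre [0.5086 0.3055 0.1738] 0.64
side board_top [0.5084 0.3048 0.0124] 0.94
side board_top [0.4882 0.4888 0.0038] 0.77
(array([  2. ,  -0.3, 135.7]), np.float64(-0.1), np.float64(91.6))
```

Request:
{"method": "play_rows", "body": {"increments": "0 0 30 0 0.6;0 0 65 0 0.6;0 0 95 0 0.6;0 0 115 0 0.6;0 0 127 0 0.6;0 0 131 0 0.6;0 0 133 0 0.6;0 0 135 0 0.6;0 0 135 0 0.6"}}

```text
t: 17.8
tool_pos: [0.5077, 0.3063, 0.0277]
orientation: [2.188, 2.254, 0.002]
force: [-0.9, 0.4, -1.2]
opening: 0.0322
gripper_force: 14.9
```

Request:
{"method": "play_rows", "body": {"increments": "0 0 1 0 0.6;0 0 2 0 0.6;0 0 2 0 0.6"}}

```text
t: 18.1
tool_pos: [0.5079, 0.3064, 0.0258]
orientation: [2.188, 2.253, 0.003]
force: [1.4, 0.1, 4.7]
opening: 0.0322
gripper_force: 14.9
```

Contact (Fz rose by about 6 N). I open partly, then retreat straight up.

Request:
{"method": "play_rows", "body": {"increments": "0 0 0 0 -0.3;0 0 0 0 -0.3;0 0 0 0 -0.3;0 0 0 0 -0.3;0 0 0 0 -0.3;0 0 0 0 -0.3;0 0 -15 0 -0.3;0 0 -40 0 -0.3;0 0 -80 0 -0.3;0 0 -120 0 -0.3;0 0 -150 0 -0.3;0 0 -150 0 -0.3"}}

```text
t: 19.3
tool_pos: [0.5102, 0.3076, 0.1825]
orientation: [2.186, 2.251, 0.016]
force: [0.3, 0.9, 0.3]
opening: 0.0603
gripper_force: 0.0
```

Run:
```python
from h import *
s=robot.read_state();print(s['t'],s['tool_pos'],s['opening'],s['force'])
ims=[]
for c in('wrist','side'):
  ims.append(robot.read_camera(c))
  for q in('carton_centre','board_top','lid_grip'):
    for r in robot.landmark_of(c,q)[:2]: print(c,q,np.round(r['centre'],4),r['conf'])
cv2.imwrite('pics/end.png',np.hstack([cv2.resize(ims[0],(400,300)),cv2.resize(ims[1],(400,300))]))
```

```text
19.3 [0.51016236 0.30757125 0.1825019 ] 0.0603316699941988 [0.32490019 0.85114147 0.32195211]
wrist carton_centre [0.5071 0.3027 0.0378] 0.56
wrist board_top [0.5057 0.3042 0.0106] 0.72
wrist board_top [0.4866 0.4897 0.0088] 0.62
side carton_centre [0.5093 0.3049 0.038 ] 0.79
side board_top [0.509  0.3067 0.0108] 0.92
side board_top [0.4894 0.4883 0.0078] 0.79
```

View pics/end.png

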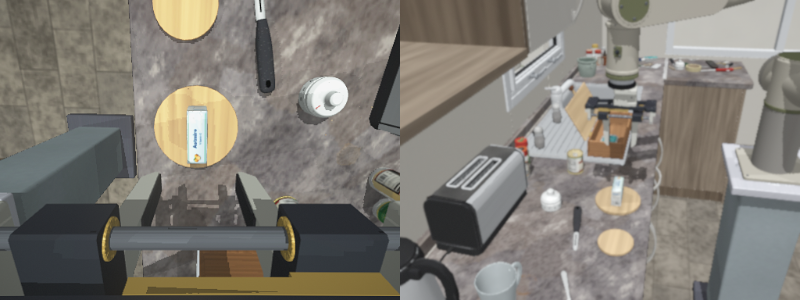

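The carton stands upright in the middle of the larger board (side px (617,188)), the lid is still open (578,110), and the gripper is clear.

```bash
python3 -c "
from plant import robot
print(robot.close_job())"
```

```text
the job is handed in; nothing more can be done
None
```

I handed the job in at about 19.4 s: the lid is open at its stop and the tea carton stands upright, within about 5 mm of the larger round board's middle, with the gripper clear; the hand-in returned no verdict.

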